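# Slide the circuit board out to its service line and hold it

## Robot

A 7-joint arm with a two-finger parallel gripper is mounted at the origin on the work surface. World frame = base frame: x ahead of the robot, y to its left, z up, the work surface at z = 0. Lengths are in m, angles in rad, forces in N, time in s.
With the tool pointing down it reaches from about 0.425 to 0.925 m from the base axis. Payload 6.8 kg.
Tool frame: the origin (TCP) lies on the centre line of the jaws, within the pads' length; the fingertips stand bot.tip_reach ahead of it and the grasp point (between the pads) lies 3 mm ahead of it (bot.tip_reach is the distance from the TCP to the fingertips, in m); z points along the fingers, y is the line along which they close (so a half turn about z gives the same grasp; the last joint's range is limited). The gripper opens to 85 mm and grips with 20 to 120 N. Pads are 22 mm wide; open, the fingers measure 114 mm over their backs; the gripper's body (76 mm by 85 mm) begins 54 mm behind the grasp point. The pads swing forward as they close: fully open they stand 13 mm farther back than shut.
Start: joints at [-1.329, 0.477, 0.022, 1.555, -0.011, 1.109, -0.083], TCP at [0.231, 0.634, 0.253] pointing down, gripper open.
Joint ranges: [-2.96, 2.96], [-0.34, 2.1], [-1.41, 1.46], [0.24, 2.44], [-1.37, 4.51], [0.17, 1.92], [-2.96, 2.96]. Speed limits (rad/s): [2.39, 2.39, 3.14, 3.14, 3.14, 3.14, 3.14].

## Interface

Orientations are given as a unit quaternion [w, x, y, z].
In Python, from station import bot gives the robot as it stands.
- The arm moves only by the tool jog_arm, never from a script. Its argument "deltas" is a list of rows, each a list of 7 numbers: the shift along the world's x, y, z in m, then the turn, a rotation vector about the world's x, y, z in rad, then the opening, from 0 (shut) to 1 (fully open). In form: [[x, y, z, rx, ry, rz, grip], ...]. A call has 1 to 10 rows; each row shifts and turns the commanded pose from where the row before left it; what a row does not reach is not made up. A row lasts 1/10 s, in which the tool goes at most 50 mm and 8.59 degrees, less where a joint would pass 70% of its speed; a pose out of reach is approached as far as the arm can. A call with a gripper value outside its range is refused whole. The fingers move at their own pace and stop on an object; "newtons" is the grip in N (left out, the last holds). Time passes only in rows, so rows that do not move let the fingers close. It gives the time, the measured TCP pose, the force, the opening and the grip force at its end, in the units of the state.
- bot.get_obs(): the state, without advancing time (a new reading comes with each control period).
- bot.read_camera(name): name is "scene" or "top" or "wrist"; returns a dict with "img" (420x560x3 uint8, red, green, blue), "K" (3x3 intrinsics, pixels), "eye" and "attitude" of the camera in the world. Camera axes: x right, y down, z forward; pixel columns grow to the right and rows downward; lengths in m; the calibration is good to about 2 mm. A picture is of the moment at which its call begins. There is no depth.
- bot.hand_in(): hands the job in; it is judged then, once.
The state is a dict: "t": time; "q": joint angles; "joint_vel": joint speeds; "joint_torque": joint torques, N m; "eef_pos": TCP position; "tool_rot": TCP orientation; "contact_force": force on the tool from outside, world axes, zero at the start; "torque": the same for the moment, N m; "gripper_width": opening from 0.0 (shut) to 1.0 (fully open); "grasp_force": force on a finger pad.
Only numpy, scipy, OpenCV 4.12 (cv2) and the standard library are available. Lean on these libraries where they do the work, as an engineer would, in place of code of your own. Each camera call takes 0.05 s, during which the arm holds its last target. There are 200 camera calls.

## Task

Free the circuit board on the blue service stand by sliding the red lock grip beside it away from the board, fully to its end stop; then slide the board along its guides, out over the stand's open edge above the inspection mirror, until the white line across the board lies right at that edge. The heavy transformer end would tip down if let go, so finish while still holding the board with the fingers, flat on the stand. Do not lift or tip the board on the way, and leave the mirror and the other things on the bench where they are.

Things in the scene. Friction and masses are not known exactly. Their poses are not given: they have to be found in the camera images.
- stand: Blue sheet-metal service stand, fixed. Origin on the bench under it; its x points in the sliding direction (outward, roughly away from the robot), z up. Deck 240 mm long (x -130 to +110 mm), 230 mm wide, top 90 mm above the bench. Aluminium guide strips 8 mm wide and high run along it at y = +90 and -90 mm, 1.5 mm clear of the board; nothing holds the board down. Smooth, friction 0.3.
- lock_bracket (a point): Middle of the lock's bracket, on the stand's -y side at stand x = -40, y = -160 mm, flush with the deck (90 mm above the bench), 80 mm along x and out to y = -205 mm. The lock's track strips and end stop on it stand at most 10 mm above the deck.
- stand_edge (a point): Middle of the top edge of the deck's open outward end (stand x = +110 mm, y = 0, 90 mm above the bench); axes as the stand's. The board's white line has to come to this edge.
- board: Loose brown circuit board in a black frame 220 (x) by 170 (y) by 10 mm, about 0.65 kg, lying between the guides, at first wholly on the deck. Origin mid underside; x outward along the guides. Parts behind the white line, except the heat sink: capacitors up to 22 mm high at x -18, y +55 and +34 mm, connectors 9 mm high at x -88, y +50 and -52 mm, else 10 mm or less above the board.
- transformer (a point): Middle of the underside of the heavy yellow and black transformer, 56 x 62 mm, 46 mm high, near the board's outward end (board x +66, y +12 mm). It puts the centre of mass at about board x +35 mm: with the white line at the edge it is beyond the edge, and the board tips outward unless its rear is held (4 N down at the heat sink is enough).
- board_notch (a point): Notch in the board's -y frame side, 26 mm long, 12 mm deep, centred at board x -20 mm, in which the 14 mm wide lock bolt sits at the start, so the board cannot slide.
- board_line (a point): Middle of the white line, 3 mm wide, that runs across the whole board and frame at board x = +5 mm (this point lies at the height of the frame's underside, y = 0).
- heatsink_top (a point): Middle of the top of the bare aluminium heat sink, rigidly fixed on the board's rear half (board x = -70 mm, y = 0), a good place to hold the board: 14 mm thick along board x, 60 mm wide along board y, 42 mm high; its top is 50 mm above the frame's underside (140 mm above the bench).
- lock (a joint): Slide lock of the board, in m: about 0 to 0.004 = locked at the start, 0.032 = fully open against its end stop; grows as the red grip moves along the stand's -y, away from the board. The bolt leaves the board's notch at about 0.010. It moves with about 2 N of friction and stays where it is left.
- lock_grip (a point): Middle of the red upright lock grip (moves with it), at stand x = -40 mm, y = -130 mm minus the joint value, 30 mm above the deck (120 mm above the bench). The grip is 12 mm thick along stand x, 26 mm long along stand y, its top 12 mm above this point, and free on both sides down to 12 mm above the deck.
- mirror: Inspection mirror, tilted 45 degrees on a black foot 80 x 110 mm, 71 mm high, loose on the bench under the place where the board will overhang. Origin under its foot. Leave it.
- multimeter: Orange multimeter, 180 x 85 x 36 mm, lying on the bench. Leave it.
- screwdriver: Screwdriver with yellow handle lying beside the stand. Leave it.
- dish: Small steel dish, 90 x 70 x 22 mm, beside the stand. Leave it.
- spray: Spray can, 52 mm across, 170 mm high. Leave it.
- mug: Green glass mug, 90 mm high. Leave it.
- solder: Grey solder spool, 56 mm across, 40 mm high. Leave it.
- pliers: Red-handled pliers, about 190 mm long, lying beside the stand. Leave them.
Mind the look-alikes: they are no part of the job. Of the things like the mirror, leave any that is orange, pink or purple; of the rest the smaller one is meant.

How it is judged:
By the outcome, as a careful person would: the job done as asked, in the order asked, and still so for the second after the job is handed in, while the arm keeps its last pose, push and grip.
It also fails if it takes over 40 s, if anything falls off the work surface, if the arm or the gripper's body presses on something with over 40 N, if the wrist force passes 120 N, or if a joint passes its speed limit or range.

## Working session

There is one attempt and no reset: what is moved stays moved. The work goes in short steps, Python scripts to look and compute and a tool call to move; the robot and the scene stay as the last step left them, time stands still between calls to the robot, and variables do not carry over. Pictures are saved under pics/ and viewed, at most 10 in all, crops included, and the job is handed in when it is done.

Besides the shell and the picture viewer there is one more tool, called after "Emit:" as name([rows], argument=value, ...), one row to a line, values as JSON. jog_arm: Moves the arm, as the interface text tells. Its arguments: {"type":"object","properties":{"deltas":{"type":"array"},"newtons":{"type":"number"}},"required":["deltas"]}

```bash
mkdir -p pics; ls; python3 - <<'E'
from station import bot
import cv2,pickle
for n in("top","scene"):
    c=bot.read_camera(n); cv2.imwrite(f"pics/{n}0.png",c["img"][...,::-1]); pickle.dump(c,open(f"{n}0.pkl","wb")); print(n,c["K"],c["eye"],c["attitude"])
print(bot.get_obs(),bot.tip_reach)
E
```

```text
pics
top [[463.54262439   0.         275.70866125]
 [  0.         463.54262439 213.42835684]
 [  0.           0.           1.        ]] [ 0.465294   -0.00464945  1.35766928] [ 0.01492308 -0.69902451  0.71467927 -0.01937997]
scene [[387.54776262   0.         283.40438317]
 [  0.         387.54776262 208.78146413]
 [  0.           0.           1.        ]] [ 0.82471038 -0.54905362  0.89924954] [-0.30984408  0.91659127  0.2394266  -0.08082075]
{'t': 0.1, 'q': array([-1.32905097,  0.47773707,  0.02234184,  1.55634383, -0.01149321,
        1.10928173, -0.08310786]), 'joint_vel': array([ 0.00249383, -0.00291984, -0.00206866, -0.00316428,  0.00032767,
       -0.00039727,  0.00049627]), 'joint_torque': array([ 4.11832065e-03, -5.97761858e+01,  1.61361180e+00, -2.81956065e+01,
        1.28151223e-02,  5.03216987e-03, -1.98227849e-05]), 'eef_pos': array([0.23119871, 0.63364936, 0.25241342]), 'tool_rot': array([-8.06650799e-05,  1.74024053e-01,  9.84741060e-01, -8.16911768e-04]), 'contact_force': array([-0.10962843,  0.34169192, -0.40978401]), 'torque': array([-0.01730419, -0.03588716, -0.0004548 ]), 'grasp_force': 0.0, 'gripper_width': 0.9979362371334011} 0.022
```

View pictures.

View pics/top0.png

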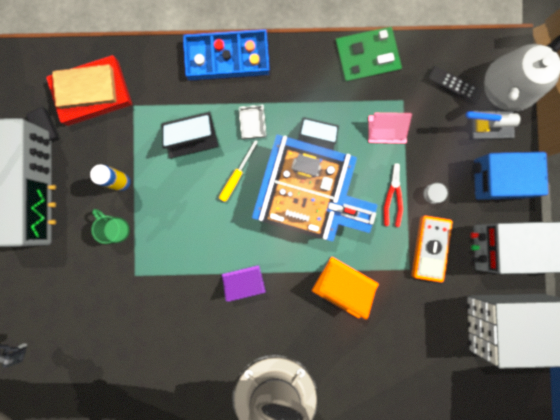

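View pics/scene0.png

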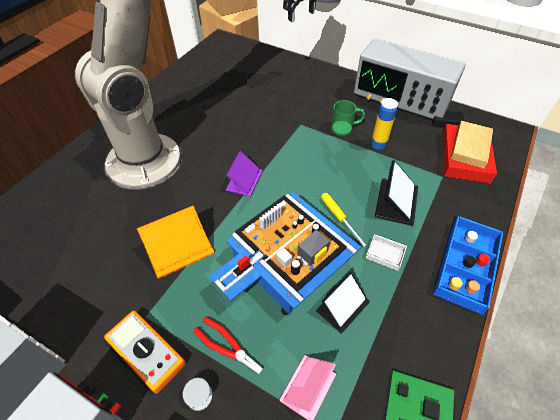

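The top view shows the stand around pixel (308,188), its outward end up, the lock grip at about (349,211) and the mirror at (318,131). I'll enlarge the stand.

```bash
python3 - <<'E'
import cv2
i=cv2.imread("pics/top0.png")[130:250,240:390]
cv2.imwrite("pics/topc.png",cv2.resize(i,None,fx=5,fy=5,interpolation=cv2.INTER_CUBIC))
i=cv2.imread("pics/scene0.png")[185:315,205:375]
cv2.imwrite("pics/scenec.png",cv2.resize(i,None,fx=4.5,fy=4.5,interpolation=cv2.INTER_CUBIC))
E
```

```text
(no output)
```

View pics/topc.png

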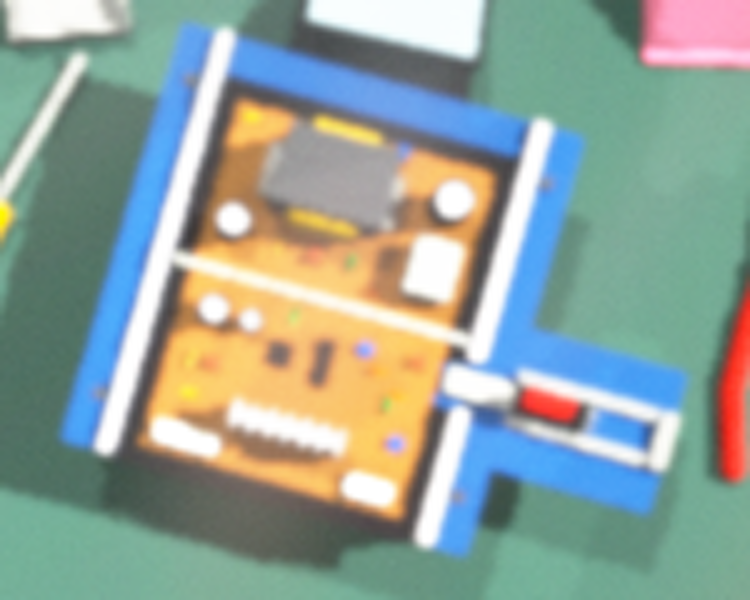

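View pics/scenec.png

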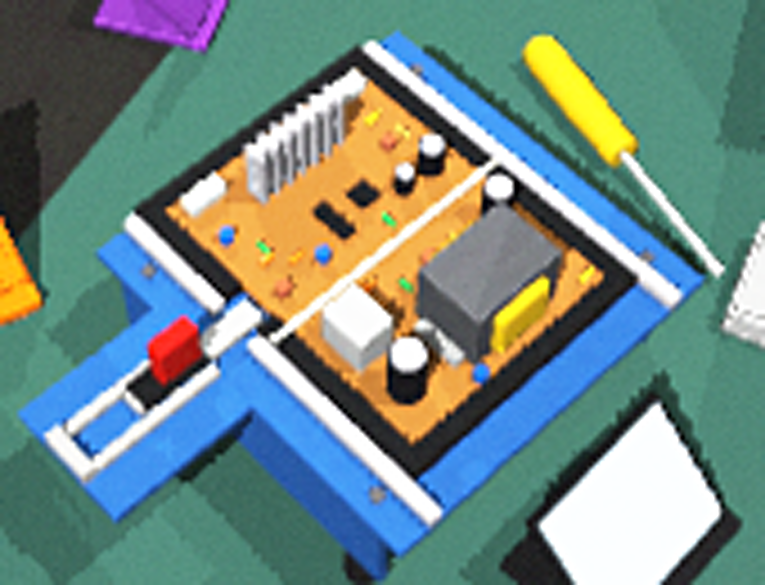

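The crops show the stand corners, the white line, the bolt in its notch and the red grip clearly. I'll fit the stand pose and the board's position to these points.

```bash
cat >h.py <<'E'
import numpy as np
from scipy.spatial.transform import Rotation as R
def rot(q): return R.from_quat([q[1],q[2],q[3],q[0]])
def proj(c,P):
    p=rot(c["attitude"]).inv().apply(np.atleast_2d(P)-c["eye"]); p=p@np.array(c["K"]).T; return p[:,:2]/p[:,2:]
def S2W(s,P):
    P=np.atleast_2d(P).astype(float); c,n=np.cos(s[2]),np.sin(s[2])
    return np.c_[s[0]+c*P[:,0]-n*P[:,1],s[1]+n*P[:,0]+c*P[:,1],P[:,2]]
E
cat >fit.py <<'E'
from h import *; import pickle
from scipy.optimize import least_squares
T=pickle.load(open("top0.pkl","rb"));S=pickle.load(open("scene0.pkl","rb"))
D=np.array([[.11,.115,.09],[.11,-.115,.09],[-.13,-.115,.09],[-.13,.115,.09]])
up=lambda a,o,s:(np.array(a)+.5)/s-.5+np.array(o)
t=up([[182,24],[583,135],[467,555],[62,440],[172,258],[470,342],[552,400]],(240,130),5)
s=up([[705,277],[400,553],[100,250],[398,33],[495,160],[275,338],[180,335]],(205,185),4.5)
def pts(v):
    g=[-.04,-.13-v[4],.132]
    L=[[v[3],.085,.1],[v[3],-.085,.1]]
    return S2W(v[:3],np.vstack([D,L,[g]]))
def res(v,sc=True):
    a=proj(T,pts(v))-t; b=proj(S,pts(v))-s
    b[-1]*=0.3
    return np.r_[a.ravel(),b.ravel()] if sc else a.ravel()
for sc in(True,False):
    f=least_squares(res,[.6,-.1,-.25,-.015,.002],args=(sc,)); print(f.x.round(4)); print(f.fun.reshape(-1,2).round(2).tolist())
v=f.x if False else least_squares(res,[.6,-.1,-.25,-.015,.002]).x
pickle.dump(v,open("v.pkl","wb"))
print("grip",S2W(v,[-.04,-.13-v[4],.12]),"sink",S2W(v,[v[3]-.075,0,.14]),"edge",S2W(v,[.11,0,.09]))
E
python3 fit.py
```

```text
[ 0.6067 -0.0956 -0.3015 -0.0183  0.0016]
[[-0.22, -0.28], [-0.23, 0.39], [-0.5, 0.21], [-0.39, 0.01], [-0.59, -0.05], [-0.18, 0.32], [-0.3, 0.41], [0.08, 0.41], [0.65, 0.56], [-0.7, 0.85], [-0.26, -0.13], [0.53, -0.08], [-0.52, 0.7], [-0.5, 0.18]]
[ 0.607  -0.0965 -0.2975 -0.0182  0.0011]
[[-0.08, -0.27], [-0.01, 0.09], [0.06, -0.0], [0.08, 0.11], [-0.25, -0.07], [0.23, 0.06], [-0.02, 0.08]]
grip [[ 0.52947013 -0.20933543  0.12      ]] sink [[ 0.5176071  -0.06784859  0.14      ]] edge [[ 0.71177508 -0.12822293  0.09      ]]
```

Emit:
jog_arm([
  [0.022,-0.038,0,0,0,-0.1,0.6],
  [0.022,-0.038,0,0,0,-0.1,0.6],
  [0.022,-0.038,0,0,0,-0.1,0.6],
])

```text
t: 0.4
eef_pos: [0.2977, 0.5185, 0.2527]
tool_rot: [0.0, 0.321, 0.947, -0.001]
contact_force: [1.0, -0.2, 0.2]
gripper_width: 0.601
grasp_force: 0.0
```

```bash
python3 -c "
from station import bot
o=bot.get_obs();print(o['q'],o['eef_pos'],o['tool_rot'])"
```

```text
[-1.23769193  0.35129564  0.10730073  1.75269437 -0.04258196  1.04088499
 -0.19785493] [0.29774466 0.51848787 0.25267076] [ 5.80116726e-06  3.20883057e-01  9.47118681e-01 -5.16878216e-04]
```

Emit:
jog_arm([
  [0.02,-0.04,0,0,0,-0.12,0.6],
  [0.02,-0.04,0,0,0,-0.12,0.6],
  [0.02,-0.04,0,0,0,-0.12,0.6],
  [0.02,-0.04,0,0,0,-0.12,0.6],
  [0.02,-0.04,0,0,0,-0.12,0.6],
  [0.02,-0.04,0,0,0,-0.12,0.6],
  [0.02,-0.04,0,0,0,-0.12,0.6],
  [0.02,-0.04,0,0,0,-0.12,0.6],
  [0.02,-0.04,0,0,0,-0.12,0.6],
  [0.02,-0.04,0,0,0,-0.12,0.6],
])

```text
t: 1.4
eef_pos: [0.4976, 0.1184, 0.2533]
tool_rot: [-0.0, 0.8, 0.6, 0.0]
contact_force: [0.6, 0.8, -0.2]
gripper_width: 0.605
grasp_force: 0.0
```

Emit:
jog_arm([
  [0.004,-0.04,0,0,0,0,0.6],
  [0.004,-0.04,0,0,0,0,0.6],
  [0.004,-0.04,0,0,0,0,0.6],
  [0.004,-0.04,0,0,0,0,0.6],
  [0.004,-0.04,0,0,0,0,0.6],
  [0.004,-0.04,0,0,0,0,0.6],
  [0.004,-0.04,0,0,0,0,0.6],
  [0.002,-0.03,0,0,0,0,0.6],
  [0,0,0,0,0,0,0.6],
])

```text
t: 2.3
eef_pos: [0.5262, -0.195, 0.2534]
tool_rot: [0.001, 0.801, 0.599, -0.001]
contact_force: [0.1, 0.2, -0.5]
gripper_width: 0.597
grasp_force: 0.0
```

```bash
python3 -c "
from station import bot
from h import *
o=bot.get_obs();print(o['q'],o['eef_pos'],rot(o['tool_rot']).as_matrix().round(3),o['contact_force'])
import cv2
c=bot.read_camera('wrist');cv2.imwrite('pics/w1.png',c['img'][...,::-1])"
```

```text
[-0.28336402  0.33443739  0.66249027  1.8657491  -0.23614016  1.02023132
  0.19059201] [ 0.52623624 -0.19503292  0.25342315] [[ 0.282  0.959 -0.   ]
 [ 0.959 -0.282 -0.003]
 [-0.003  0.001 -1.   ]] [ 0.10432574  0.17277083 -0.48145209]
```

View pics/w1.png

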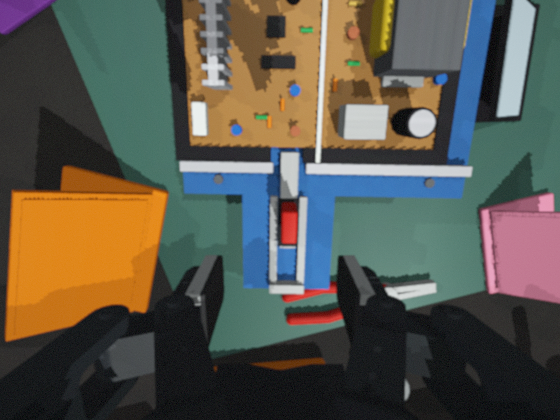

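The wrist view looks straight onto the lock: red grip at about (289,222), deck corners at (182,192) and (463,197), line end at (318,162). I'll check the fit against these.

```bash
python3 - <<'E'
from station import bot
from h import *
import pickle,cv2
c=bot.read_camera('wrist');pickle.dump(c,open('w1.pkl','wb'))
for v in ([.6067,-.0956,-.3015,-.0183,.0016],[.607,-.0965,-.2975,-.0182,.0011]):
    print(proj(c,S2W(v,[[.11,-.115,.09],[-.13,-.115,.09],[v[3],-.085,.1]])).round(1).tolist())
    print(proj(c,S2W(v,[[-.04+a,-.13-v[4]+b,.132] for a in(-.006,.006) for b in (-.013,.013)])).round(1).tolist())
i=cv2.imread("pics/w1.png")[140:300,170:330]
cv2.imwrite("pics/w1c.png",cv2.resize(i,None,fx=3.7,fy=3.7,interpolation=cv2.INTER_CUBIC))
E
```

```text
[[462.4, 198.9], [185.3, 193.8], [317.5, 163.2]]
[[282.1, 245.8], [282.8, 213.3], [297.7, 246.0], [298.9, 213.6]]
[[463.5, 199.3], [186.6, 195.3], [318.7, 164.2]]
[[283.6, 246.3], [284.2, 214.0], [299.2, 246.6], [300.2, 214.2]]
```

View pics/w1c.png

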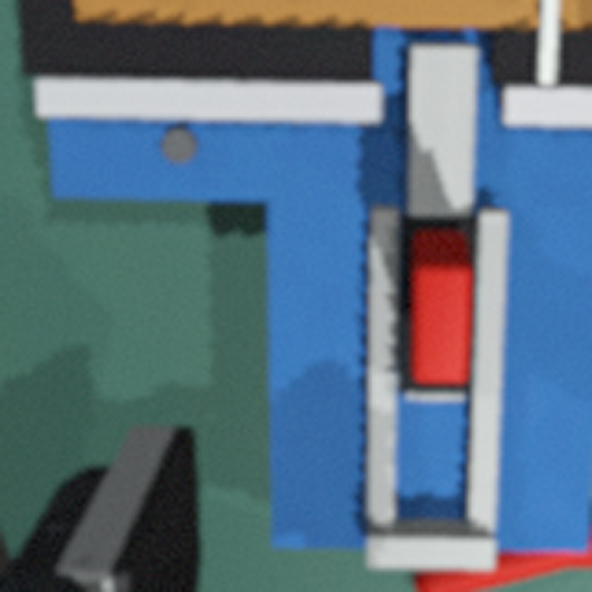

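Fit 1 agrees to about 1 mm. Descending onto the grip.

Emit:
jog_arm([
  [0.004,-0.0135,-0.015,0,0,-0.015,0.6],
  [0,0,-0.03,0,0,0,0.6],
  [0,0,-0.03,0,0,0,0.6],
  [0,0,-0.03,0,0,0,0.6],
  [0,0,-0.02,0,0,0,0.6],
  [0,0,0,0,0,0,0.6],
], newtons=25)

```text
t: 3.0
eef_pos: [0.5297, -0.2005, 0.1255]
tool_rot: [-0.003, 0.802, 0.597, -0.002]
contact_force: [0.5, 0.5, 1.0]
gripper_width: 0.602
grasp_force: 0.0
```

Emit:
jog_arm([
  [0,0,0,0,0,0,0],
  [0,0,0,0,0,0,0],
  [0,0,0,0,0,0,0],
  [0,0,0,0,0,0,0],
  [0,0,0,0,0,0,0],
  [0,0,0,0,0,0,0],
])

```text
t: 3.6
eef_pos: [0.5316, -0.203, 0.1298]
tool_rot: [-0.0, 0.803, 0.596, 0.001]
contact_force: [-1.9, 1.9, 6.1]
gripper_width: 0.135
grasp_force: 27.8
```

Emit:
jog_arm([
  [-0.0015,-0.0048,0.001,0,0,0,0],
  [-0.0015,-0.0048,0,0,0,0,0],
  [-0.0015,-0.0048,0,0,0,0,0],
  [-0.0015,-0.0048,0,0,0,0,0],
  [-0.0015,-0.0048,0,0,0,0,0],
  [0,0,0,0,0,0,0],
])

```text
t: 4.2
eef_pos: [0.5234, -0.2291, 0.1298]
tool_rot: [0.001, 0.804, 0.595, -0.0]
contact_force: [-2.4, -1.1, 5.3]
gripper_width: 0.139
grasp_force: 27.8
```

Emit:
jog_arm([
  [-0.0008,-0.0024,0,0,0,0,0],
  [-0.0008,-0.0024,0,0,0,0,0],
  [-0.0003,-0.001,0,0,0,0,0],
  [0,0,0,0,0,0,0],
])

```text
t: 4.6
eef_pos: [0.5222, -0.2328, 0.1297]
tool_rot: [-0.0, 0.803, 0.596, 0.0]
contact_force: [-3.0, 5.1, 8.3]
gripper_width: 0.136
grasp_force: 28.1
```

Emit:
jog_arm([
  [-0.0008,-0.0024,0,0,0,0,0],
  [-0.0003,-0.001,0,0,0,0,0],
  [0,0,0,0,0,0,0],
  [0,0,0,0,0,0,0],
])

```text
t: 5.0
eef_pos: [0.5222, -0.233, 0.1297]
tool_rot: [-0.002, 0.802, 0.597, 0.002]
contact_force: [-0.4, 11.7, 10.6]
gripper_width: 0.138
grasp_force: 28.7
```

```bash
python3 -c "
from station import bot
import cv2
o=bot.get_obs();print(o['eef_pos'],o['contact_force'])
c=bot.read_camera('wrist');i=c['img'][...,::-1];cv2.imwrite('pics/w2.png',i)
"
```

```text
[ 0.52218429 -0.23304674  0.12974256] [-0.41170903 11.65325392 10.64923081]
```

View pics/w2.png

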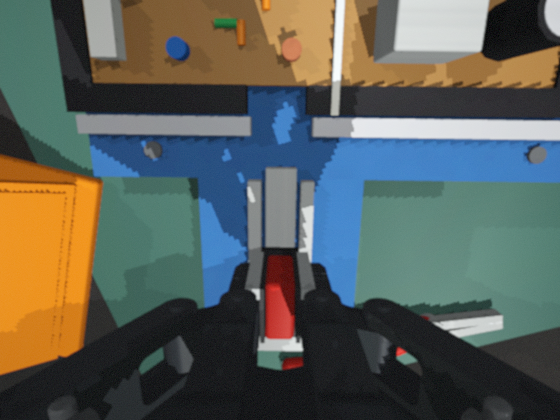

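The bolt is clear of the notch and the lock sits at its stop: pushing another 3 mm gave no motion, and the force rose to 12 N. Next I release it and move to the heat sink.

Emit:
jog_arm([
  [0,0,0,0,0,0,0.5],
  [0,0,0,0,0,0,0.5],
  [0,0,0,0,0,0,0.5],
  [0,0,0.03,0,0,0,0.5],
  [0,0,0.04,0,0,0,0.5],
  [0,0.04,0,0,0,0,0.5],
  [-0.001,0.04,0,0,0,0,0.5],
  [-0.002,0.04,0,0,0,0,0.5],
  [-0.001,0.04,0,0,0,0,0.5],
  [0,0,0,0,0,0,0.5],
])

```text
t: 6.05
eef_pos: [0.517, -0.0707, 0.1988]
tool_rot: [-0.001, 0.801, 0.599, 0.0]
contact_force: [0.2, 0.9, -0.5]
gripper_width: 0.501
grasp_force: 0.0
```

Emit:
jog_arm([
  [0,0,0,0,0,0,0.5],
  [0,0,0,0,0,0,0.5],
])

```text
t: 6.25
eef_pos: [0.5168, -0.0781, 0.1994]
tool_rot: [0.0, 0.804, 0.595, -0.0]
contact_force: [0.1, -0.3, -0.2]
gripper_width: 0.495
grasp_force: 0.0
```

```bash
python3 -c "
from station import bot
from h import *
import cv2
o=bot.get_obs();print(o['eef_pos'],o['contact_force'],rot(o['tool_rot']).as_matrix()[:,1])
c=bot.read_camera('wrist');i=c['img'][...,::-1];cv2.imwrite('pics/w3.png',i)
v=[.6067,-.0956,-.3015,-.0183,.0016]
print(proj(c,S2W(v,[[v[3]-.075+a,b,.14] for a in(-.007,.007) for b in (-.03,.03)])).round(1).tolist())
"
```

```text
[ 0.51677876 -0.07814276  0.19940148] [ 0.05249461 -0.34014405 -0.20362376] [ 9.56530477e-01 -2.91631794e-01  5.86633916e-04]
[[264.4, 271.4], [263.7, 169.5], [288.3, 271.5], [289.8, 169.6]]
```

View pics/w3.png

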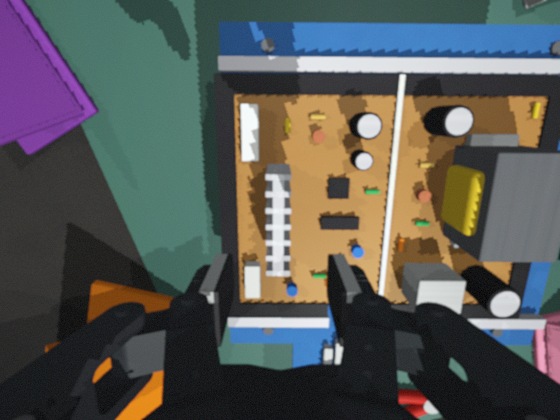

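The heat sink shows at x 266–290, y 166–275, within 2 px of the prediction. Descending to grasp it.

Emit:
jog_arm([
  [0.001,0.011,0,0,0,-0.005,0.5],
  [0,0,-0.02,0,0,0,0.5],
  [0,0,-0.02,0,0,0,0.5],
  [0,0,-0.014,0,0,0,0.5],
  [0,0,-0.009,0,0,0,0.5],
  [0,0,0,0,0,0,0.5],
  [0,0,0,0,0,0,0.5],
], newtons=40)

```text
t: 7.0
eef_pos: [0.5181, -0.0658, 0.1366]
tool_rot: [0.0, 0.805, 0.594, 0.0]
contact_force: [-0.3, -0.5, 0.5]
gripper_width: 0.505
grasp_force: 0.0
```

Emit:
jog_arm([
  [0,0,0,0,0,0,0],
  [0,0,0,0,0,0,0],
  [0,0,0,0,0,0,0],
  [0,0,0,0,0,0,0],
  [0,0,0,0,0,0,0],
  [0,0,0,0,0,0,0],
])

```text
t: 7.6
eef_pos: [0.5185, -0.0656, 0.1372]
tool_rot: [0.0, 0.805, 0.594, 0.001]
contact_force: [0.4, 0.1, 6.4]
gripper_width: 0.153
grasp_force: 39.4
```

Emit:
jog_arm([
  [0.0048,-0.0015,0,0,0,0,0],
  [0.0096,-0.003,0,0,0,0,0],
  [0.0096,-0.003,0,0,0,0,0],
  [0.0096,-0.003,0,0,0,0,0],
  [0.0048,-0.0015,0,0,0,0,0],
  [0,0,0,0,0,0,0],
])

```text
t: 8.2
eef_pos: [0.5572, -0.0777, 0.1372]
tool_rot: [0.0, 0.805, 0.594, 0.001]
contact_force: [0.2, 0.4, 6.3]
gripper_width: 0.152
grasp_force: 39.6
```

Emit:
jog_arm([
  [0.0048,-0.0015,0,0,0,0,0],
  [0.0096,-0.003,0,0,0,0,0],
  [0.0096,-0.003,0,0,0,0,0],
  [0.0096,-0.003,0,0,0,0,0],
  [0.0096,-0.003,0,0,0,0,0],
  [0.0096,-0.003,0,0,0,0,0],
  [0.0096,-0.003,0,0,0,0,0],
  [0.0048,-0.0015,0,0,0,0,0],
  [0,0,0,0,0,0,0],
])

```text
t: 9.1
eef_pos: [0.6244, -0.0988, 0.1372]
tool_rot: [0.0, 0.805, 0.594, 0.001]
contact_force: [0.4, 0.5, 4.9]
gripper_width: 0.149
grasp_force: 39.6
```

```bash
python3 - <<'E'
from station import bot
import cv2,pickle,numpy as np
o=bot.get_obs();print(o['eef_pos'],o['contact_force'])
s=bot.read_camera("scene");pickle.dump(s,open('s4.pkl','wb'))
t=bot.read_camera("wrist");pickle.dump(t,open('w4.pkl','wb'))
a=cv2.resize(s["img"][190:330,225:385],None,fx=5,fy=4.2857,interpolation=cv2.INTER_CUBIC)
a=cv2.resize(s["img"][220:320,250:370],None,fx=5,fy=5,interpolation=cv2.INTER_CUBIC)
cv2.imwrite("pics/s4.png",a[...,::-1]); cv2.imwrite("pics/w4.png",t["img"][...,::-1])
E
```

```text
[ 0.62442468 -0.09881835  0.13722762] [0.41161818 0.46730313 4.93510746]
```

View pics/w4.png

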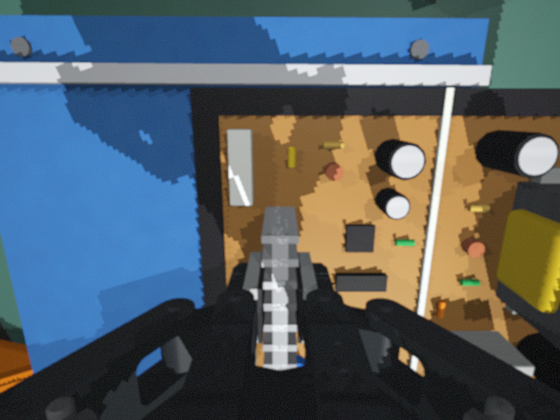

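The white line meets the frame at about (449,90), and the deck and guide end at about (489,75). I'll measure the remaining gap from pixel profiles.

```bash
cat >gap.py <<'E'
from h import *
import sys,pickle
def ray(c,p,z):
    d=rot(c["attitude"]).apply(np.linalg.inv(c["K"])@[p[0],p[1],1.]); return c["eye"]+d*(z-c["eye"][2])/d[2]
ux=np.array([np.cos(-.3),np.sin(-.3),0])
def edges(c):
    im=c["img"].astype(float); B=im[...,2]-im[...,0]; W=im.min(2)
    out={}
    for r in (30,40,50): # blue deck end
        k=np.where(B[r,440:]>60)[0].max()+440; out['deck',r]=(ray(c,(k+.5,r),.09)-[.6067,-.0956,0])@ux
    for r in (70,75,80):
        k=np.where(W[r,400:530]>130)[0].max()+400; out['guide',r]=(ray(c,(k+.5,r),.098)-[.6067,-.0956,0])@ux
    for r in (94,98,102,106,110):
        w=np.clip(W[r,400:520]-90,0,None); k0=w.argmax(); s=slice(max(k0-6,0),k0+7); k=(w[s]*np.arange(120)[s]).sum()/w[s].sum()+400
        out['line',r]=((ray(c,(k,r),.1)-[.6067,-.0956,0])@ux, k)
    return out
if __name__=="__main__":
    c=pickle.load(open(sys.argv[1],"rb"))
    for k,v in edges(c).items(): print(k,np.round(v,4))
E
python3 gap.py w4.pkl
```

```text
('deck', 30) 0.1109
('deck', 40) 0.1107
('deck', 50) 0.1109
('guide', 70) 0.1109
('guide', 75) 0.1108
('guide', 80) 0.1108
('line', 94) [9.270000e-02 4.493281e+02]
('line', 98) [9.270000e-02 4.487273e+02]
('line', 102) [9.270000e-02 4.482554e+02]
('line', 106) [9.270000e-02 4.477213e+02]
('line', 110) [9.270000e-02 4.472333e+02]
```

Emit:
jog_arm([
  [0.0048,-0.0015,0,0,0,0,0],
  [0.0048,-0.0015,0,0,0,0,0],
  [0.0048,-0.0015,0,0,0,0,0],
  [0,0,0,0,0,0,0],
  [0,0,0,0,0,0,0],
])

```text
t: 9.7
eef_pos: [0.6383, -0.1031, 0.1372]
tool_rot: [0.0, 0.805, 0.594, 0.001]
contact_force: [-1.3, -0.3, 7.0]
gripper_width: 0.152
grasp_force: 39.8
```

```bash
python3 - <<'E'
from station import bot
import pickle
o=bot.get_obs();print(o['eef_pos'],o['contact_force'])
t=bot.read_camera("wrist");pickle.dump(t,open('w5.pkl','wb'))
E
python3 gap.py w5.pkl
```

```text
[ 0.63827659 -0.10311977  0.13723544] [-1.28693658 -0.3143415   7.01203142]
('deck', 30) 0.1109
('deck', 40) 0.1111
('deck', 50) 0.1108
('guide', 70) 0.1108
('guide', 75) 0.1106
('guide', 80) 0.111
('line', 94) [1.072000e-01 4.493507e+02]
('line', 98) [1.072000e-01 4.488061e+02]
('line', 102) [1.072000e-01 4.483282e+02]
('line', 106) [1.072000e-01 4.477356e+02]
('line', 110) [1.072000e-01 4.472407e+02]
```

Emit:
jog_arm([
  [0.002,-0.0006,-0.0005,0,0,0,0],
  [0.0015,-0.0005,0,0,0,0,0],
  [0,0,0,0,0,0,0],
  [0,0,0,0,0,0,0],
  [0,0,0,0,0,0,0],
])

```text
t: 10.25
eef_pos: [0.6413, -0.104, 0.1372]
tool_rot: [-0.0, 0.805, 0.594, 0.0]
contact_force: [-4.0, 1.7, 12.0]
gripper_width: 0.151
grasp_force: 40.4
```

```bash
python3 - <<'E'
from station import bot
import pickle,cv2,numpy as np
o=bot.get_obs();print(o['eef_pos'],o['contact_force'],abs(o['joint_vel']).max())
t=bot.read_camera("wrist");pickle.dump(t,open('w6.pkl','wb'))
s=bot.read_camera("scene");pickle.dump(s,open('s6.pkl','wb'))
a=cv2.resize(s["img"][200:350,200:390],None,fx=2.1,fy=2.1,interpolation=cv2.INTER_CUBIC)
b=cv2.resize(t["img"][:,160:],(400,420))
h=np.zeros((600,800,3),np.uint8);h[:a.shape[0],:a.shape[1]]=a;h[:420,400:]=b
cv2.imwrite("pics/f6.png",h[...,::-1])
E
python3 gap.py w6.pkl
```

```text
[ 0.64126242 -0.10403341  0.13719803] [-4.03815479  1.73989704 11.95724588] 0.0019035257984065697
('deck', 30) 0.1108
('deck', 40) 0.1109
('deck', 50) 0.1111
('guide', 70) 0.1107
('guide', 75) 0.111
('guide', 80) 0.1109
('line', 94) [1.103000e-01 4.494429e+02]
('line', 98) [1.103000e-01 4.489003e+02]
('line', 102) [1.103000e-01 4.484049e+02]
('line', 106) [1.10300e-01 4.47884e+02]
('line', 110) [1.103000e-01 4.473709e+02]
```

View pics/f6.png

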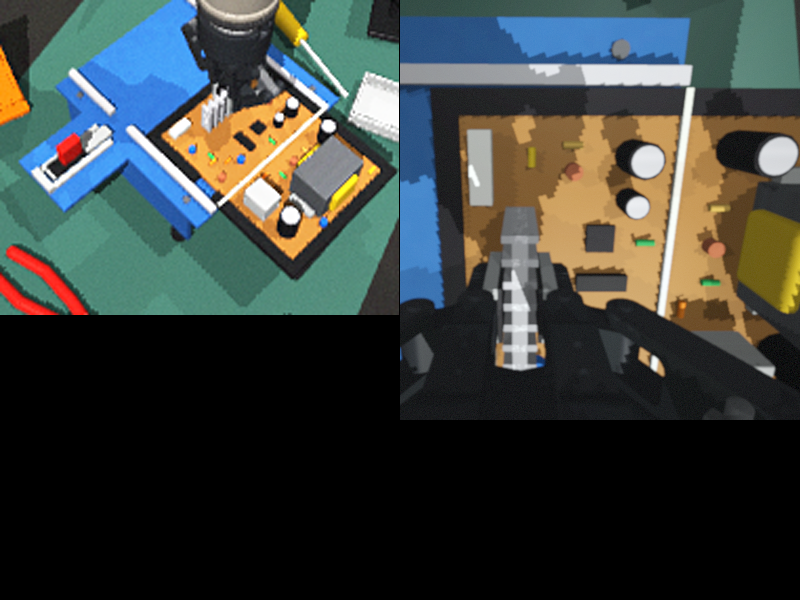

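The line lies 0.5 mm from the edge and the board is flat and held. One quick check that the lock stayed fully open.

```bash
python3 - <<'E'
from h import *
import pickle
v=[.6067,-.0956,-.3015]
def cen(c):
    im=c["img"].astype(float);m=(im[...,0]>110)&(im[...,1]<60)&(im[...,2]<60)
    y,x=np.where(m[235:290,215:260]); return np.array([x.mean()+215,y.mean()+235]),len(x)
for f in("scene0.pkl","s6.pkl"): print(cen(pickle.load(open(f,"rb"))))
c=pickle.load(open("s6.pkl","rb"))
for q in(0,.0016,.004,.028,.03,.032,.034): print(q,proj(c,S2W(v,[-.04,-.13-q,.122])).round(2))
E
```

```text
(array([243.31132075, 262.74528302]), 106)
(array([232.7027027 , 271.00900901]), 111)
0 [[243.82 261.44]]
0.0016 [[243.28 261.86]]
0.004 [[242.47 262.49]]
0.028 [[234.28 268.93]]
0.03 [[233.59 269.47]]
0.032 [[232.9  270.01]]
0.034 [[232.2  270.56]]
```

The lock reads about 0.032, so it is fully open.

```bash
python3 -c "
from station import bot
print(bot.hand_in())"
```

```text
the job is handed in; nothing more can be done
None
```

I slid the lock to its end stop (about 32 mm), then slid the board out until its white line measured about 0.5 mm short of the edge, and handed in with the fingers still holding it flat on the stand.

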